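Load the vial shaker and latch its sliding guard

ROBOT

A 6-joint arm with a two-finger parallel gripper is mounted at the origin on a cart in front of the work surface, level with it; the furniture and walls round the work are solid. World frame = base frame: x ahead of the robot, y to its left, z up, the work surface at z = 0. Lengths are in m, angles in rad, forces in N, time in s.
With the tool pointing down it reaches from about 0.4 to 0.825 m from the base axis. Payload 7 kg.
Tool frame: the origin (TCP) lies midway between the tips of the shut fingers; the grasp point (between the pads) lies 19 mm behind it; z points along the fingers, y is the line along which they close (so a half turn about z gives the same grasp; the last joint's range is limited). The gripper opens to 85 mm and grips with 20 to 120 N. Pads are 22 mm wide; open, the fingers measure 114 mm over their backs; the gripper's body (76 mm by 85 mm) begins 54 mm behind the grasp point. The pads swing forward as they close: fully open they stand 13 mm farther back than shut.
Start: joints at [-1.043, 0.359, 0.012, 0, -1.224, -0.288], TCP at [0.16, -0.656, 0.231] pointing down, gripper open.
Joint ranges: [-3.07, 3.07], [-1.43, 2.12], [-1.02, 1.25], [-3.03, 1.67], [-3.05, -0], [-3.03, 3.03]. Speed limits (rad/s): [2.39, 2.39, 3.01, 3.14, 3.14, 3.14].

INTERFACE

Orientations are given as a unit quaternion [w, x, y, z].
In Python, from plant import * gives the robot as it stands.
- The arm moves only by the shell command python3 -m creep 'ROWS' [FORCE]. ROWS is JSON, a list of rows, each a list of 3 entries, a list of its own where there are three numbers: the shift along the tool's x, y, z in m, then the turn, a rotation vector about the tool's x, y, z in degrees, then the opening, from 0 (shut) to 1 (fully open). A call has 1 to 10 rows; each row is the pose to reach, as a shift and turn from the pose commanded when the call began, along the tool's axes at that moment; what a row does not reach only later rows make up. A row lasts 1/12 s, in which the tool goes at most 41.7 mm and 7.16 degrees, less where a joint would pass 70% of its speed; a pose out of reach is approached as far as the arm can. A call with a gripper value outside its range is refused whole. The fingers move at their own pace and stop on an object; FORCE is the grip in N (left out, the last holds). Time passes only in rows, so rows that repeat a pose let the fingers close. It gives the time, the measured TCP pose, the force, the opening and the grip force at its end, in the units of the state.
- read_state(): the state, without advancing time (a new reading comes with each control period).
- get_image(name): name is "scene" or "top"; returns a dict with "img" (384x512x3 uint8, red, green, blue), "fx", "fy", "cx", "cy" (pixels), "rvec" (rotation vector, rad) and "tvec" (3), from world to camera coordinates, as OpenCV has them. Camera axes: x right, y down, z forward; pixel columns grow to the right and rows downward; lengths in m; the calibration is good to about 2 mm. A picture is of the moment at which its call begins. There is no depth.
- finish_job(): hands the job in; it is judged then, once.
The state is a dict: "t": time; "joints": joint angles; "joint_vel": joint speeds; "joint_efforts": joint torques, N m; "eef_pos": TCP position; "eef_rot": TCP orientation; "wrist_force": force on the tool from outside, world axes, zero at the start; "ft_torque": the same for the moment, N m; "opening": finger opening in m; "grasp_force": force on a finger pad.
Only numpy, scipy, OpenCV 4.12 (cv2) and the standard library are available. Lean on these libraries where they do the work, as an engineer would, in place of code of your own. Each camera call takes 0.05 s, during which the arm holds its last target. There are 200 camera calls.

TASK

Stand the vial that is left on the bench in the empty middle pocket of the shaker, then slide the clear guard shut over the vials until its spring catch snaps in and holds it. Push with feeling: do not ram the guard against its end stop, and leave the other vials and the things round about where they are.

Things in the scene. Friction and masses are not known exactly. Their poses are not given: they have to be found in the camera images.
- shaker: bench-top vial shaker, fixed: white base 190 mm (x) by 395 mm (y -142 to +252), deck 34 mm high. Origin on the bench under the middle pocket; y is the guard's line (it shuts towards -y), z up, -x the front. Grey drive housing y +97 to +232, 105 mm high. End stop plate at the -y end: bolted through slots, set anywhere within 10 mm either way along y, and not measured
- pocket (a point): centre of the mouth of the empty pocket, the middle one of three round pockets in a row along the shaker's y (45 mm apart) in a grey carrier block 54 x 146 mm. Mouth 70 mm above the bench, bore 30 mm with a 4 mm chamfer, 24 mm deep from the mouth, flat floor
- vial_mid (a point): middle (30 mm above the foot) of the loose sample vial, which stands upright on the bench: white, round, 25 mm diameter, 60 mm high with its ribbed screw cap, about 30 g. Grip it lower down; the uppermost 11 mm of the cap cannot be gripped. z axis up along the vial
- vial_left: a like vial that already stands in the carrier, +y side; origin at the centre of its foot
- vial_right: a like vial that already stands in the carrier, -y side; origin at the centre of its foot
- guard: clear sliding tunnel with aluminium end frames, 162 mm wide, 176 mm long, top 121 mm above the bench, 0.5 kg, slides along the shaker's y (1 to 2 N of friction, some damping). Origin mid leading (-y) edge at deck height, axes as the shaker's. Latched at y = -79 mm in the shaker's frame, plus the end stop's unknown setting (up to 10 mm either way); starts 125 to 150 mm further towards +y
- handle (a point): middle of the guard's black grab bar: round, 13 mm thick, 112 mm long along the shaker's x, on two 12 mm posts 46 mm either side of its middle; 30 mm above the guard's roof, 146 mm above the bench, 105 mm behind (+y of) the guard's leading edge. Push it on its side or grip it from above. Axes as the shaker's
- tongue (a point): tip of the guard's steel tongue, 41 mm ahead of its leading edge at shaker x = -45 mm. Push needed: its ramp lifts the catch 19 to 9 mm before latching (4 to 8 N), falls to 3 N, two sprung buffers meet the guard in the last 7 mm (up to 7 N), the catch snaps in (drop to 2 N), then 9 N; 1.5 mm further are two solid stops: pushing on to over 23 N there is ramming. Let go early, it springs back
- plunger (a joint): spring catch on the end stop, a vertical 8 mm steel pin with a black knob on top (165 mm above the bench) at shaker x = -45, y = -99 mm. Value: its height in m over its lowest position. 0 = hanging free, guard open; about 0.008 riding on the tongue's tooth, not latched; 0.0015 to 0.002 dropped into the notch, guard latched
- beaker: empty translucent beaker, 70 mm wide, 86 mm high, a bystander; origin at the centre of its foot
- scoop: small white scoop 120 mm long, lying on the bench, a bystander
- tweezers: tweezers 120 mm long, lying on the bench, a bystander
- tape: roll of masking tape, 102 mm wide, 25 mm high, a bystander
Mind the look-alikes: they are no part of the job. Leave any brown or turquoise look-alike of the part that bears vial_mid alone.

How it is judged:
By the outcome, as a careful person would: the job done as asked, in the order asked, and still so for the second after the job is handed in, with the robot touching nothing.
It also fails if it takes over 58 s, if anything falls off the work surface, if the arm or the gripper's body presses on something with over 40 N, if the wrist force passes 120 N, or if a joint passes its speed limit or range.

## Working session

There is one attempt and no reset: what is moved stays moved. The work goes in short steps, Python scripts to look and compute and a shell command to move; the robot and the scene stay as the last step left them, time stands still between calls to the robot, and variables do not carry over. Pictures are saved under pics/ and viewed, at most 10 in all, crops included, and the job is handed in when it is done.

```bash
mkdir -p pics; python3 - <<'E'
from plant import *
import cv2,numpy as np
a=[]
for n in("scene","top"):
    d=get_image(n);cv2.imwrite(f"pics/{n}0.png",d["img"][:,:,::-1]);
    R=cv2.Rodrigues(np.array(d["rvec"],float))[0];print(n,d["fx"],d["cx"],d["cy"],(-R.T@np.array(d["tvec"])).round(3),R.round(2).tolist())
s=read_state();print(s["t"],s["eef_pos"],s["eef_rot"],s["wrist_force"],s["opening"])
E
ls
```

```text
scene 445.3697932597689 255.65662682285017 194.1114223893533 [-0.479 -1.009  1.028] [[0.72, -0.7, 0.02], [-0.37, -0.4, -0.84], [0.59, 0.59, -0.55]]
top 455.3730686522471 249.70047628560866 191.82346371426493 [0.341 0.008 1.653] [[0.03, -1.0, -0.0], [-0.99, -0.03, -0.12], [0.12, 0.0, -0.99]]
0.1 [ 0.16018834 -0.65527071  0.23045796] [-1.39507528e-04 -1.19549486e-01  9.92827969e-01  7.25070007e-04] [-0.8944758   0.25738446 -0.79054848] 0.08566030004782085
pics
```

View pics/scene0.png

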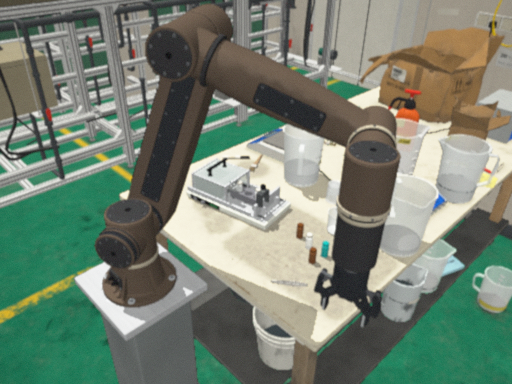

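View pics/top0.png

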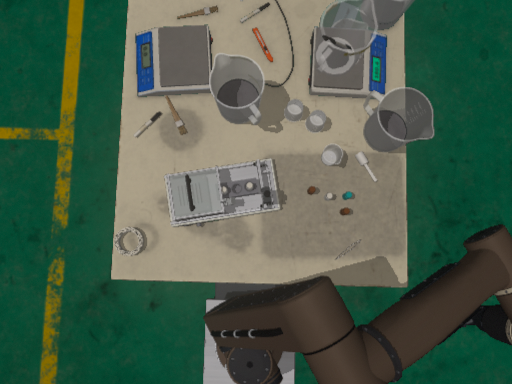

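The scene shows the white vial (about 309,237) among brown and turquoise look-alikes. In the top view it is at about (330,196), and the shaker lies around (222,190) with the guard open. Next I'll enlarge the top view.

```bash
python3 - <<'E'
import cv2
i=cv2.imread("pics/top0.png")[145:235,155:365]
cv2.imwrite("pics/topc.png",cv2.resize(i,None,fx=3.8,fy=3.8,interpolation=cv2.INTER_CUBIC))
i=cv2.imread("pics/scene0.png")[145:285,180:340]
cv2.imwrite("pics/scc.png",cv2.resize(i,None,fx=4.2,fy=4.2,interpolation=cv2.INTER_CUBIC))
E
```

```text
(no output)
```

View pics/topc.png

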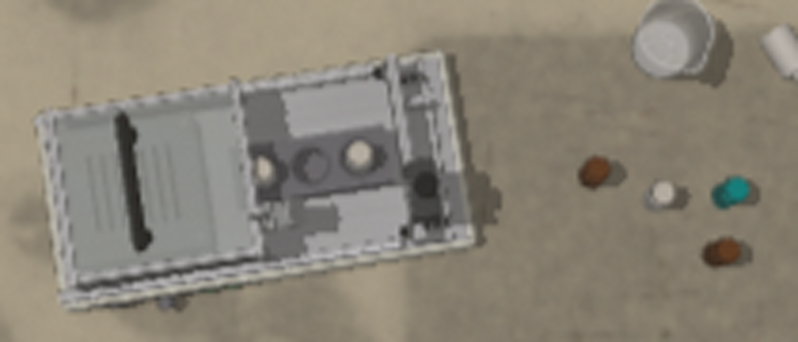

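View pics/scc.png

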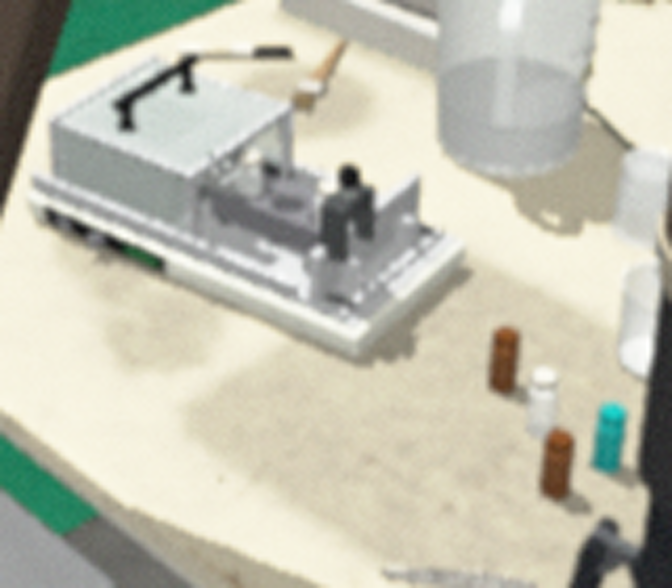

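Top crop: white vial cap at (663,192), pocket at (313,165), carrier vials at (359,153) and (263,168), handle bar from (122,120) to (143,243), and plunger knob at (425,185). In the scene crop the white vial's cap is at (543,375) and its foot at (540,432).

```bash
cat > h.py <<'E'
from plant import *
import cv2,numpy as np
def cam(d): return cv2.Rodrigues(np.array(d["rvec"],float))[0],np.array(d["tvec"],float)
def ray(d,u,v):
    R,t=cam(d);return -R.T@t,R.T@np.array([(u-d["cx"])/d["fx"],(v-d["cy"])/d["fy"],1])
def plane(d,u,v,z):
    o,r=ray(d,u,v);return o+r*(z-o[2])/r[2]
def proj(d,p):
    R,t=cam(d);c=R@np.array(p)+t;return d["fx"]*c[0]/c[2]+d["cx"],d["fy"]*c[1]/c[2]+d["cy"]
def blob(d,box,f):
    u0,v0,u1,v1=box;i=d["img"][v0:v1,u0:u1].astype(float);m=f(i).astype(np.uint8)
    n,l,s,c=cv2.connectedComponentsWithStats(m)
    return [(c[k]+[u0,v0],int(s[k,4])) for k in range(1,n) if s[k,4]>3]
E
python3 - <<'E'
from h import *
T=get_image("top");S=get_image("scene")
print("vial top",[(c,a,plane(T,*c,.06).round(4)) for c,a in blob(T,(324,190,336,201),lambda i:i.min(2)>165)])
print("vial sc",[(c,a) for c,a in blob(S,(303,228,316,252),lambda i:i.min(2)>170)])
for n,b in(("R",(244,180,256,192)),("L",(220,184,230,195))):
    print(n,[(c,a,plane(T,*c,.106).round(4)) for c,a in blob(T,b,lambda i:(i[:,:,0]-i[:,:,2]>15)&(i[:,:,0]>150))])
print(np.array(T["img"])[190:201,324:337].min(2))
print(np.array(T["img"])[180:192:,220:256].min(2))
P=lambda u,v,z:plane(T,155+(u-1.4)/3.8,145+(v-1.4)/3.8,z)
print("pocket",P(313,165,.07),"knob",P(425,185,.165),"h",P(122,120,.146),P(143,243,.146),"R",P(359,153,.106),"L",P(263,168,.106))
m=blob(T,(180,172,200,214),lambda i:i.max(2)<75);print("handle",[(c,a,plane(T,*c,.146)) for c,a in m])
for b in((306,183,320,195),(340,205,354,217),(341,189,356,202)):
    print("look",[(c,a,plane(T,*c,.06).round(3)) for c,a in blob(T,b,lambda i:i.max(2)-i.min(2)>45)])
E
```

```text
vial top []
vial sc [(array([309.10121457, 238.48582996]), 247)]
R [(array([249., 185.]), 21, array([0.5485, 0.0163, 0.106 ]))]
L [(array([223.91666667, 188.83333333]), 12, array([0.533 , 0.1018, 0.106 ]))]
[[105 104 105 105 105 106 105 104 103 103 104 104 108]
 [105 107 106 105 105 105 105 103 103 102 104 107 109]
 [107 107 105  95 103 112 107 101 103 105 107 109 109]
 [109 107 103  96 134 146 144 121  93  86 104 110 109]
 [110 105  99 131 153 157 157 149 106  78  84  88 104]
 [108 106  92 145 156 155 157 158 122  81  73  74 103]
 [106 107 104 145 156 156 156 157 113  77  72  74  85]
 [105 103 133 123 150 157 156 135  91  73  72  74  73]
 [104  98 114 118 127 130 120  94  76  71  71  73  93]
 [103  97  96 105 103  97  84  75  75  71  72  92 105]
 [107 102 100  99  99 100  98  98  98  97  96 103 105]]
[[113 107 107 107 107 107 107 107 107 107 107 124 155 160 153 143 141 135
  126 124 121 113 113 112 110 103 103 102 100 100 100 102 102 102 102 102]
 [120 107 107 107 108 108 107 107 107 106 107 112 124 125 120 115 114 109
  104 104 103 104 103 103 103 103  97  93  91  92  91  96 100 10
[... 1347 characters left out ...]
102]
 [156 116 106 124 149 132 106  86  69  69  72  98  89  78  73  73  98 102
  103  98  90  98 102 104 104 103 100  92  91  88  89  95  99 102 102 102]]
pocket [0.54146492 0.05820269 0.07      ] knob [ 0.51454293 -0.0422345   0.165     ] h [0.56735696 0.22514539 0.146     ] [0.45930831 0.20218325 0.146     ] R [0.54890533 0.01591213 0.106     ] L [0.53300015 0.10202601 0.106     ]
handle [(array([189.33076923, 192.49230769]), 130, array([0.51276228, 0.21416583, 0.146     ]))]
look [(array([312., 189.]), 21, array([ 0.546, -0.206,  0.06 ]))]
look [(array([346.04, 210.4 ]), 25, array([ 0.474, -0.326,  0.06 ]))]
look [(array([347.97435897, 194.84615385]), 39, array([ 0.529, -0.333,  0.06 ]))]
```

```bash
python3 - <<'E'
from h import *
T=get_image("top");S=get_image("scene")
v=plane(T,329.3,195,.06);print("vial",v.round(4), "pred in scene mid",proj(S,[v[0],v[1],.03]))
def tri(a,b):
    (o,r),(p,s)=ray(T,*a),ray(S,*b);k=np.linalg.lstsq(np.c_[r,-s],p-o,rcond=None)[0];return (o+r*k[0]+p+s*k[1])/2
print("tri cap", tri((329.3,195),(309.3,234.5)))
print("pocket in scene crop",[(np.array(proj(S,p))-[180,145])*4.2 for p in([.541,.0585,.07],[.549,.016,.106],[.5145,-.0422,.165])])
s=read_state();R=cv2.Rodrigues(np.array([0.,0,0]))[0]
from scipy.spatial.transform import Rotation as Q
q=s["eef_rot"];M=Q.from_quat([q[1],q[2],q[3],q[0]]).as_matrix();print(M.round(3))
print("shift to above vial",M.T@(np.array([v[0],v[1],.16])-s["eef_pos"]))
E
```

```text
vial [ 0.5266 -0.267   0.06  ] pred in scene mid (np.float64(308.5346196756801), np.float64(240.46333412185962))
tri cap [ 0.5269394 -0.2674967  0.0569786]
pocket in scene crop [array([287.53797055, 201.08699692]), array([325.91298071, 183.48009976]), array([345.58527606, 167.08729845])]
[[-0.971 -0.237 -0.   ]
 [-0.237  0.971  0.001]
 [ 0.     0.001 -1.   ]]
shift to above vial [-0.44815609  0.29036302  0.07112314]
```

```bash
cat > w.py <<'E'
# usage: w.py x y z yaw_of_tool_y_deg : prints shift/turn from present pose, tool held vertical
import sys
from h import *
from scipy.spatial.transform import Rotation as Q
x,y,z,a=map(float,sys.argv[1:]);s=read_state();q=s["eef_rot"];M=Q.from_quat([*q[1:],q[0]]).as_matrix()
c,n=np.cos(np.radians(a)),np.sin(np.radians(a));G=np.array([[n,c,0],[-c,n,0],[0,0,-1.]])
print("t",s["t"],"pos",np.round(s["eef_pos"],4),"shift",(M.T@(np.array([x,y,z])-s["eef_pos"])).round(4),"turn",np.degrees(Q.from_matrix(M.T@G).as_rotvec()).round(1),"F",np.round(s["wrist_force"],1),"open",round(s["opening"],4),"j6",round(s["joints"][5],2))
E
python3 -m creep '[[[-0.448,0.29,0.04],[0,0,-86.8],0.65],[[-0.448,0.29,0.04],[0,0,-86.8],0.65],[[-0.448,0.29,0.04],[0,0,-86.8],0.65],[[-0.448,0.29,0.04],[0,0,-86.8],0.65],[[-0.448,0.29,0.04],[0,0,-86.8],0.65],[[-0.448,0.29,0.04],[0,0,-86.8],0.65],[[-0.448,0.29,0.04],[0,0,-86.8],0.65],[[-0.448,0.29,0.04],[0,0,-86.8],0.65],[[-0.448,0.29,0.04],[0,0,-86.8],0.65],[[-0.448,0.29,0.04],[0,0,-86.8],0.65]]'; python3 w.py .5267 -.267 .11 190.5
```

```text
t: 1.13
eef_pos: [0.4466, -0.3517, 0.2004]
eef_rot: [0.0, -0.68, 0.733, -0.0]
wrist_force: [1.7, -0.7, -0.2]
opening: 0.0554
grasp_force: 0.0Traceback (most recent call last):
  File "w.py", line 7, in <module>
    print("t",s["t"],"pos",np.round(s["eef_pos"],4),"shift",(M.T@(np.array([x,y,z])-s["eef_pos"])).round(4),"turn",np.degrees(Q.from_matrix(M.T@G).as_rotvec()).round(1),"F",np.round(s["wrist_force"],1),"open",round(s["opening"],4),"j6",round(s["joints"][5],2))
                                                                                                                              ~~~~~~~~~~~~~^^^^^^^
  File "scipy/spatial/transform/_rotation.pyx", line 1143, in scipy.spatial.transform._rotation.Rotation.from_matrix
ValueError: Non-positive determinant (left-handed or null coordinate frame) in rotation matrix 0: [[-9.66919466e-01  2.55081790e-01 -1.64415054e-04]
 [ 2.55081645e-01  9.66919316e-01  6.24964000e-04]
 [-3.18393027e-04 -5.62350595e-04  9.99999791e-01]].
```

```bash
sed -i 's/\[\[n,c,0\],\[-c,n,0\]/[[-n,c,0],[c,n,0]/' w.py; python3 w.py .5267 -.267 .12 190.5
```

```text
t 1.1333 pos [ 0.4466 -0.3517  0.2004] shift [-0.0905 -0.0735  0.0804] turn [ -0.   -0.  -14.8] F [ 1.7 -0.7 -0.2] open 0.0554 j6 0.25
```

```bash
python3 -m creep '[[[-0.0905,-0.0735,0.04],[0,0,-14.8],0.65],[[-0.0905,-0.0735,0.04],[0,0,-14.8],0.65],[[-0.0905,-0.0735,0.04],[0,0,-14.8],0.65],[[-0.0905,-0.0735,0.08],[0,0,-14.8],0.65],[[-0.0905,-0.0735,0.08],[0,0,-14.8],0.65],[[-0.0905,-0.0735,0.08],[0,0,-14.8],0.65],[[-0.0905,-0.0735,0.08],[0,0,-14.8],0.65]]'; python3 w.py .5267 -.267 .021 190.5; python3 - <<'E'
from h import *
a=[get_image(n) for n in("top","scene")]
A=a[0]["img"][150:240,280:370];B=a[1]["img"][190:280,265:355]
cv2.imwrite("pics/pre.png",cv2.resize(np.hstack([A,B])[:,:,::-1],None,fx=4.4,fy=4.4,interpolation=cv2.INTER_CUBIC))
E
```

```text
t: 1.72
eef_pos: [0.5264, -0.2699, 0.1214]
eef_rot: [0.0, 0.767, -0.642, 0.0]
wrist_force: [-0.3, -0.9, 0.5]
opening: 0.0556
grasp_force: 0.0
t 1.7167 pos [ 0.5264 -0.2699  0.1214] shift [-0.0029 -0.0008  0.1004] turn [-0.  -0.  -0.3] F [-0.3 -0.9  0.5] open 0.0556 j6 0.32
```

View pics/pre.png

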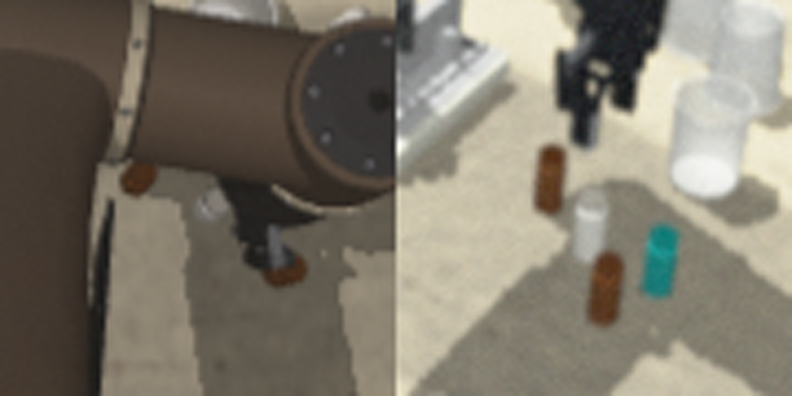

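The left half shows the front finger tip near (275,245). The right half shows the fingers hovering above the white vial, with tips around (590,140). Next I'll compare these with projections.

```bash
python3 - <<'E'
from h import *
T=get_image("top");S=get_image("scene")
p=np.array([.5264,-.2699,.1214]);u=np.array([.983,.182,0])
for k in(-.034,0,.034):
    q=p+u*k
    print(k,(np.array(proj(T,q))-[280,150])*4.4,(np.array(proj(S,q))-[265,190])*4.4+[396,0])
E
```

```text
-0.034 [242.37163274 232.96626027] [577.89602208 153.59895854]
0 [234.50946478 189.52173576] [599.65606882 132.4171227 ]
0.034 [226.68763657 146.30011946] [620.75979579 111.87416682]
```

```bash
python3 -m creep '[[[-0.002,-0.001,0.03],[0,0,0],0.65],[[-0.002,-0.001,0.06],[0,0,0],0.65],[[-0.002,-0.001,0.08],[0,0,0],0.65],[[-0.002,-0.001,0.1],[0,0,0],0.65],[[-0.002,-0.001,0.1],[0,0,0],0.65],[[-0.002,-0.001,0.1],[0,0,0],0.65]]';  python3 w.py .5267 -.267 .021 190.5; python3 - <<'E'
from h import *
a=[get_image(n) for n in("top","scene")]
A=a[0]["img"][150:240,280:370];B=a[1]["img"][190:280,265:355]
cv2.imwrite("pics/pre2.png",cv2.resize(np.hstack([A,B])[:,:,::-1],None,fx=4.4,fy=4.4,interpolation=cv2.INTER_CUBIC))
E
```

```text
t: 2.42
eef_pos: [0.5264, -0.2676, 0.0204]
eef_rot: [0.0, 0.767, -0.642, -0.0]
wrist_force: [0.8, 0.2, 0.2]
opening: 0.0554
grasp_force: 0.0
t 2.4167 pos [ 0.5264 -0.2676  0.0204] shift [-0.0005 -0.0004 -0.0006] turn [ 0.1  0.  -0.4] F [0.8 0.2 0.2] open 0.0554 j6 0.32
```

View pics/pre2.png

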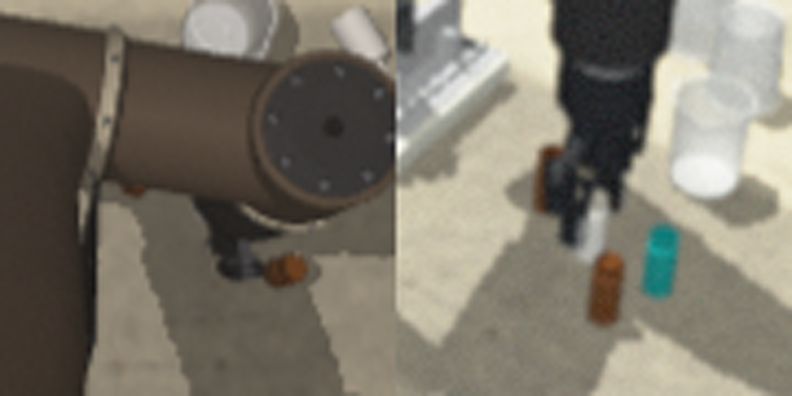

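The vial at (592,235) sits between the fingers, clear of its neighbours, so I'll close on it.

```bash
python3 -m creep '[[[0,0,0],[0,0,0],0.2],[[0,0,0],[0,0,0],0.2],[[0,0,0],[0,0,0],0.2],[[0,0,0],[0,0,0],0.2],[[0,0,0],[0,0,0],0.2],[[0,0,0],[0,0,0],0.2],[[0,0,0],[0,0,0],0.2]]' 30; python3 w.py .5267 -.267 .021 190.5
```

```text
t: 3.1
eef_pos: [0.5275, -0.2673, 0.0216]
eef_rot: [-0.0, 0.767, -0.642, 0.001]
wrist_force: [-0.6, 0.8, 6.4]
opening: 0.0238
grasp_force: 29.2
t 3.1 pos [ 0.5275 -0.2673  0.0216] shift [-0.0004  0.0007  0.0006] turn [-0.1 -0.1 -0.3] F [-0.6  0.8  6.4] open 0.0238 j6 0.32
```

```bash
python3 -m creep '[[[0,0,-0.03],[0,0,0],0.2],[[0,0,-0.07],[0,0,0],0.2],[[0,0,-0.11],[0,0,0],0.2],[[0,0,-0.15],[0,0,0],0.2],[[0,0,-0.19],[0,0,0],0.2],[[0,0,-0.19],[0,0,0],0.2],[[0,0,-0.19],[0,0,0],0.2]]'; python3 w.py .541 .0585 .211 190.5; python3 - <<'E'
from h import *
a=[get_image(n) for n in("top","scene")]
A=a[0]["img"][150:240,280:370];B=a[1]["img"][170:260,265:355]
cv2.imwrite("pics/lift.png",cv2.resize(np.hstack([A,B])[:,:,::-1],None,fx=4.4,fy=4.4,interpolation=cv2.INTER_CUBIC))
E
```

```text
t: 3.68
eef_pos: [0.5281, -0.2674, 0.2138]
eef_rot: [-0.002, 0.767, -0.642, 0.003]
wrist_force: [0.2, 0.7, -1.8]
opening: 0.0238
grasp_force: 29.8
t 3.6833 pos [ 0.5281 -0.2674  0.2138] shift [-0.3185 -0.0702  0.0025] turn [-0.4 -0.1 -0.3] F [ 0.2  0.7 -1.8] open 0.0238 j6 0.32
```

View pics/lift.png

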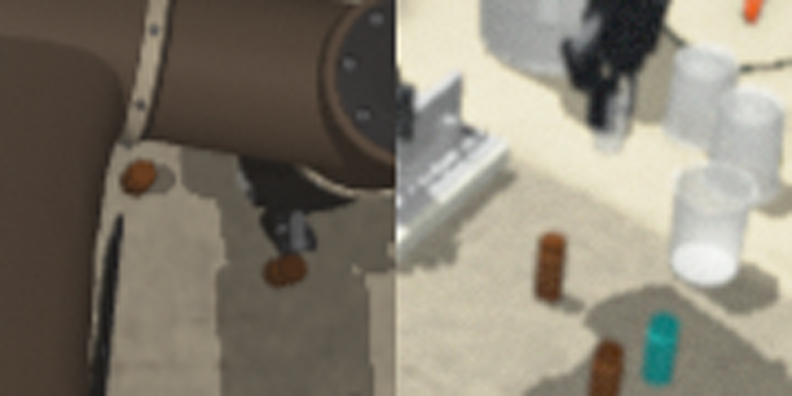

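The vial is held upright between the fingers with its foot at about (608,150), and the look-alikes haven't moved. Moving on to above the pocket.

```bash
python3 -m creep '[[[-0.035,-0.008,0],[0,0,-0.3],0.2],[[-0.075,-0.0165,0],[0,0,-0.3],0.2],[[-0.115,-0.025,0],[0,0,-0.3],0.2],[[-0.155,-0.034,0],[0,0,-0.3],0.2],[[-0.195,-0.043,0],[0,0,-0.3],0.2],[[-0.235,-0.052,0],[0,0,-0.3],0.2],[[-0.275,-0.061,0],[0,0,-0.3],0.2],[[-0.305,-0.067,0],[0,0,-0.3],0.2],[[-0.3185,-0.07,0],[0,0,-0.3],0.2],[[-0.3185,-0.07,0],[0,0,-0.3],0.2]]'; python3 w.py .541 .0585 .111 190.5; 
```

```text
t: 4.62
eef_pos: [0.5388, 0.0613, 0.2084]
eef_rot: [0.001, 0.77, -0.638, -0.001]
wrist_force: [0.5, 0.1, -0.0]
opening: 0.0238
grasp_force: 29.8
t 4.6167 pos [0.5388 0.0613 0.2084] shift [ 0.0031 -0.0019  0.0974] turn [ 0.2 -0.   0.1] F [ 0.5  0.1 -0. ] open 0.0238 j6 -0.29
```

```bash
python3 -m creep '[[[0,0,0.03],[0,0,0],0.2],[[0.001,-0.001,0.06],[0,0,0],0.2],[[0.001,-0.001,0.085],[0,0,0],0.2],[[0.001,-0.001,0.097],[0,0,0],0.2],[[0.001,-0.001,0.097],[0,0,0],0.2],[[0.001,-0.001,0.097],[0,0,0],0.2],[[0.001,-0.001,0.097],[0,0,0],0.2]]'; python3 w.py .541 .0585 .111 190.5; python3 - <<'E'
from h import *
a=[get_image(n) for n in("top","scene")]
A=a[0]["img"][145:235,155:245];B=a[1]["img"][160:250,200:290]
cv2.imwrite("pics/over.png",cv2.resize(np.hstack([A,B])[:,:,::-1],None,fx=4.4,fy=4.4,interpolation=cv2.INTER_CUBIC))
p=read_state()["eef_pos"];S=a[1]
f=lambda q:(np.array(proj(S,q))-[200,160])*4.4+[396,0]
print("foot",f([p[0],p[1],p[2]-.021]),"cap",f([p[0],p[1],p[2]+.039]),"mouth",f([.541,.0585,.07]))
E
```

```text
t: 5.2
eef_pos: [0.541, 0.0576, 0.1136]
eef_rot: [-0.0, 0.769, -0.64, 0.0]
wrist_force: [1.0, 0.5, 0.8]
opening: 0.0236
grasp_force: 29.8
t 5.2 pos [0.541  0.0576 0.1136] shift [-0.0009 -0.0001  0.0026] turn [-0.  -0.  -0.1] F [1.  0.5 0.8] open 0.0236 j6 -0.28
foot [610.06684323 122.93838939] cap [610.56036991  64.99939368] mouth [609.23025486 144.6625682 ]
```

View pics/over.png

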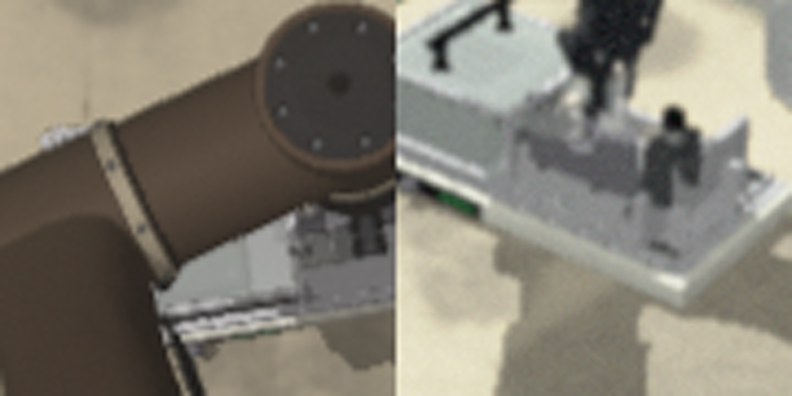

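The scene half shows the vial over the middle pocket, between the carrier vials. The projected foot (610,123) lies directly over the mouth (609,145). Lowering by feel.

```bash
python3 -m creep '[[[-0.0005,0,0.01],[0,0,0],0.2],[[-0.0005,0,0.018],[0,0,0],0.2],[[-0.0005,0,0.024],[0,0,0],0.2],[[-0.0005,0,0.028],[0,0,0],0.2],[[-0.0005,0,0.028],[0,0,0],0.2]]'; python3 w.py .541 .0585 .072 190.5
```

```text
t: 5.72
eef_pos: [0.5405, 0.0586, 0.0842]
eef_rot: [0.0, 0.769, -0.64, -0.0]
wrist_force: [1.8, 1.0, -1.2]
opening: 0.0236
grasp_force: 29.6
t 5.7167 pos [0.5405 0.0586 0.0842] shift [ 0.0002 -0.0005  0.0122] turn [ 0. -0. -0.] F [ 1.8  1.  -1.2] open 0.0236 j6 -0.29
```

```bash
python3 -m creep '[[[0,0,0.004],[0,0,0],0.2],[[0,0,0.008],[0,0,0],0.2],[[0,0,0.011],[0,0,0],0.2],[[0,0,0.011],[0,0,0],0.2],[[0,0,0.011],[0,0,0],0.2]]'; python3 w.py .541 .0585 .072 190.5
```

```text
t: 6.13
eef_pos: [0.5406, 0.0585, 0.074]
eef_rot: [-0.0, 0.769, -0.64, -0.0]
wrist_force: [1.4, 1.6, -0.8]
opening: 0.0238
grasp_force: 29.6
t 6.1333 pos [0.5406 0.0585 0.074 ] shift [ 0.0001 -0.0004  0.002 ] turn [ 0.  0. -0.] F [ 1.4  1.6 -0.8] open 0.0238 j6 -0.29
```

Foot at about 53 mm with no contact. Going a bit lower.

```bash
python3 -m creep '[[[0,0,0.001],[0,0,0],0.2],[[0,0,0.002],[0,0,0],0.2],[[0,0,0.003],[0,0,0],0.2],[[0,0,0.003],[0,0,0],0.2]]'; python3 w.py .541 .0585 .068 190.5
```

```text
t: 6.47
eef_pos: [0.5406, 0.0585, 0.0711]
eef_rot: [-0.0, 0.769, -0.64, 0.0]
wrist_force: [1.1, 0.1, 0.1]
opening: 0.0236
grasp_force: 29.7
t 6.4667 pos [0.5406 0.0585 0.0711] shift [ 0.0001 -0.0004  0.0031] turn [-0.  0. -0.] F [1.1 0.1 0.1] open 0.0236 j6 -0.29
```

```bash
python3 -m creep '[[[0,0,0.001],[0,0,0],0.2],[[0,0,0.002],[0,0,0],0.2],[[0,0,0.002],[0,0,0],0.2]]'; python3 w.py .541 .0585 .068 190.5
```

```text
t: 6.72
eef_pos: [0.5407, 0.0585, 0.0701]
eef_rot: [-0.0, 0.769, -0.64, 0.0]
wrist_force: [-2.5, 0.8, 10.8]
opening: 0.0238
grasp_force: 35.3
t 6.7167 pos [0.5407 0.0585 0.0701] shift [ 0.     -0.0003  0.0021] turn [-0. -0. -0.] F [-2.5  0.8 10.8] open 0.0238 j6 -0.29
```

Contact at 11 N. Back off a touch, open slowly, then rise.

```bash
python3 -m creep '[[[0,0,-0.0015],[0,0,0],0.2],[[0,0,-0.0015],[0,0,0],0.33],[[0,0,-0.0015],[0,0,0],0.42],[[0,0,-0.0015],[0,0,0],0.5],[[0,0,-0.0015],[0,0,0],0.5],[[0,0,-0.0015],[0,0,0],0.5]]'; python3 -m creep '[[[0,0,-0.02],[0,0,0],0.5],[[0,0,-0.05],[0,0,0],0.5],[[0,0,-0.09],[0,0,0],0.5],[[0,0,-0.13],[0,0,0],0.5],[[0,0,-0.15],[0,0,0],0.5],[[0,0,-0.15],[0,0,0],0.5]]'
```

```text
t: 7.22
eef_pos: [0.5403, 0.0583, 0.0704]
eef_rot: [0.0, 0.769, -0.64, -0.0]
wrist_force: [-0.2, -0.1, -0.5]
opening: 0.0427
grasp_force: 0.0
t: 7.72
eef_pos: [0.5431, 0.0591, 0.2264]
eef_rot: [-0.004, 0.769, -0.639, 0.002]
wrist_force: [0.5, 0.5, 0.3]
opening: 0.043
grasp_force: 0.0
```

```bash
python3 w.py .5064 .2453 .22 190.5
```

```text
t 7.7167 pos [0.5431 0.0591 0.2264] shift [-0.1898  0.0022  0.0066] turn [-0.5  0.1 -0. ] F [0.5 0.5 0.3] open 0.043 j6 -0.29
```

```bash
python3 -m creep '[[[-0.035,0,0],[0,0,0],0],[[-0.075,0,0],[0,0,0],0],[[-0.115,0.001,0],[0,0,0],0],[[-0.155,0.001,0],[0,0,0],0],[[-0.185,0.002,0],[0,0,0],0],[[-0.19,0.002,0],[0,0,0],0],[[-0.19,0.002,0],[0,0,0],0],[[-0.19,0.002,0],[0,0,0],0]]'; python3 w.py .5064 .2453 .138 190.5; python3 - <<'E'
from h import *
a=[get_image(n) for n in("top","scene")]
A=a[0]["img"][145:235,165:255];B=a[1]["img"][160:250,200:290]
cv2.imwrite("pics/placed.png",cv2.resize(np.hstack([A,B])[:,:,::-1],None,fx=4.4,fy=4.4,interpolation=cv2.INTER_CUBIC))
E
```

```text
t: 8.38
eef_pos: [0.5037, 0.2447, 0.2201]
eef_rot: [0.001, 0.769, -0.639, -0.0]
wrist_force: [0.4, -0.8, 1.1]
opening: -0.0002
grasp_force: 0.0
t 8.3833 pos [0.5037 0.2447 0.2201] shift [-0.0001 -0.0029  0.0821] turn [ 0.1 -0.   0. ] F [ 0.4 -0.8  1.1] open -0.0002 j6 -0.62
```

View pics/placed.png

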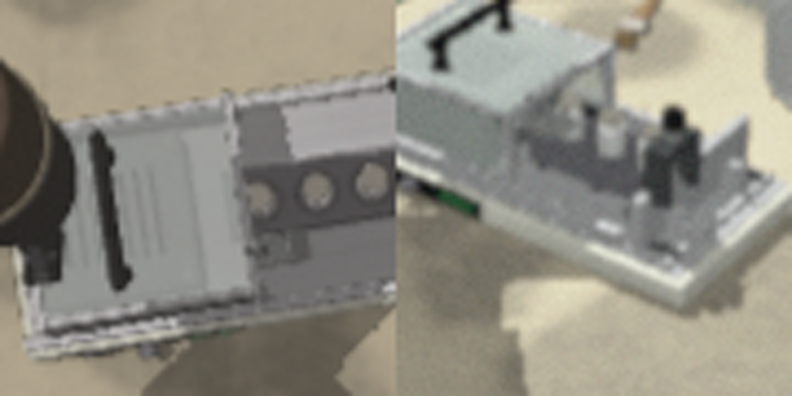

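All three vials stand in the carrier, evenly spaced at (260,198), (317,190) and (371,182). The finger tip is behind the bar, so I'll descend next.

```bash
python3 -m creep '[[[0,-0.002,0.03],[0,0,0],0],[[0,-0.002,0.06],[0,0,0],0],[[0,-0.002,0.08],[0,0,0],0],[[0,-0.002,0.081],[0,0,0],0],[[0,-0.002,0.081],[0,0,0],0]]'; python3 -m creep '[[[0.004,0,0],[0,0,0],0],[[0.008,0,0],[0,0,0],0],[[0.012,0,0],[0,0,0],0],[[0.016,0,0],[0,0,0],0],[[0.02,0,0],[0,0,0],0],[[0.024,0,0],[0,0,0],0],[[0.028,0,0],[0,0,0],0]]';python3 w.py .541 .0585 .138 190.5
```

```text
t: 8.9
eef_pos: [0.506, 0.2437, 0.1392]
eef_rot: [0.001, 0.768, -0.64, 0.0]
wrist_force: [0.4, 0.3, 1.3]
opening: 0.0003
grasp_force: 0.0
t: 9.48
eef_pos: [0.5118, 0.2182, 0.1405]
eef_rot: [-0.001, 0.769, -0.64, 0.0]
wrist_force: [-0.3, 3.9, 2.4]
opening: -0.0001
grasp_force: 2.1
t 9.4833 pos [0.5118 0.2182 0.1405] shift [0.1624 0.0004 0.0023] turn [-0.1  0.1 -0. ] F [-0.3  3.9  2.4] open -0.0001 j6 -0.57
```

```bash
python3 -m creep '[[[0.004,0,0.001],[0,0,0],0],[[0.008,0,0.001],[0,0,0],0],[[0.012,0,0.001],[0,0,0],0],[[0.016,0,0.001],[0,0,0],0],[[0.02,0,0.001],[0,0,0],0],[[0.024,0,0.001],[0,0,0],0],[[0.028,0,0.001],[0,0,0],0],[[0.032,0,0.001],[0,0,0],0],[[0.036,0,0.001],[0,0,0],0],[[0.04,0,0.001],[0,0,0],0]]';python3 w.py .541 .0585 .138 190.5;  python3 -m creep '[[[0.004,0,0.001],[0,0,0],0],[[0.008,0,0.001],[0,0,0],0],[[0.012,0,0.001],[0,0,0],0],[[0.016,0,0.001],[0,0,0],0],[[0.02,0,0.001],[0,0,0],0],[[0.024,0,0.001],[0,0,0],0],[[0.028,0,0.001],[0,0,0],0],[[0.032,0,0.001],[0,0,0],0],[[0.036,0,0.001],[0,0,0],0]]';python3 w.py .541 .0585 .138 190.5
```

```text
t: 10.32
eef_pos: [0.5185, 0.1781, 0.1386]
eef_rot: [-0.0, 0.769, -0.64, 0.0]
wrist_force: [1.2, 4.5, 1.4]
opening: -0.0002
grasp_force: 2.0
t 10.3167 pos [0.5185 0.1781 0.1386] shift [ 0.1217 -0.0004  0.0006] turn [-0.  0. -0.] F [1.2 4.5 1.4] open -0.0002 j6 -0.51
t: 11.07
eef_pos: [0.5248, 0.1426, 0.1375]
eef_rot: [0.0, 0.769, -0.64, -0.0]
wrist_force: [-0.5, 3.2, 0.1]
opening: 0.0001
grasp_force: 2.0
t 11.0667 pos [0.5248 0.1426 0.1375] shift [ 0.0856 -0.0007 -0.0005] turn [ 0. -0. -0.] F [-0.5  3.2  0.1] open 0.0001 j6 -0.44
```

```bash
f(){ grep -E "pos|force" | tr '\n' ' '; echo; }
python3 -m creep '[[[0.001,0,0],[0,0,0],0],[[0.002,0,0],[0,0,0],0],[[0.003,0,0],[0,0,0],0],[[0.004,0,0],[0,0,0],0]]'|f
python3 -m creep '[[[0.001,0,0],[0,0,0],0],[[0.002,0,0],[0,0,0],0],[[0.003,0,0],[0,0,0],0]]'|f
python3 -m creep '[[[0.001,0,0],[0,0,0],0],[[0.002,0,0],[0,0,0],0],[[0.003,0,0],[0,0,0],0]]'|f
python3 -m creep '[[[0.001,0,0],[0,0,0],0],[[0.002,0,0],[0,0,0],0],[[0.003,0,0],[0,0,0],0]]'|f
python3 -m creep '[[[0.001,0,0],[0,0,0],0],[[0.002,0,0],[0,0,0],0],[[0.003,0,0],[0,0,0],0]]'|f
python3 w.py .541 .0585 .138 190.5
```

```text
eef_pos: [0.5254, 0.1387, 0.1375] wrist_force: [0.0, 1.9, -0.4] grasp_force: 0.9 
eef_pos: [0.5259, 0.136, 0.1375] wrist_force: [0.2, 2.0, -0.6] grasp_force: 1.0 
eef_pos: [0.5265, 0.133, 0.1375] wrist_force: [-0.0, 2.1, -0.5] grasp_force: 1.0 
eef_pos: [0.5271, 0.1301, 0.1375] wrist_force: [-1.5, 1.6, -0.8] grasp_force: 1.0 
eef_pos: [0.5277, 0.1271, 0.1376] wrist_force: [-1.6, 0.6, -1.7] grasp_force: 1.0 
t 12.4 pos [0.5277 0.1271 0.1376] shift [ 0.0699 -0.0007 -0.0004] turn [ 0. -0. -0.] F [-1.6  0.6 -1.7] open -0.0001 j6 -0.41
```

```bash
f(){ grep -E "pos|force" | tr '\n' ' '; echo; }
for i in 1; do
python3 -m creep '[[[0.001,0,0],[0,0,0],0],[[0.002,0,0],[0,0,0],0]]'|f
python3 -m creep '[[[0.001,0,0],[0,0,0],0],[[0.002,0,0],[0,0,0],0]]'|f
python3 -m creep '[[[0.001,0,0],[0,0,0],0],[[0.002,0,0],[0,0,0],0]]'|f
python3 -m creep '[[[0.001,0,0],[0,0,0],0],[[0.002,0,0],[0,0,0],0]]'|f
python3 -m creep '[[[0.001,0,0],[0,0,0],0],[[0.002,0,0],[0,0,0],0]]'|f
done
python3 w.py .541 .0585 .138 190.5
```

```text
eef_pos: [0.528, 0.1252, 0.1376] wrist_force: [-1.7, 2.2, -1.0] grasp_force: 1.0 
eef_pos: [0.5285, 0.1232, 0.1376] wrist_force: [-1.1, 1.8, -0.8] grasp_force: 1.0 
eef_pos: [0.5288, 0.1217, 0.1376] wrist_force: [-2.2, 5.5, -0.9] grasp_force: 3.0 
eef_pos: [0.5291, 0.1201, 0.1376] wrist_force: [-3.8, 6.1, -1.0] grasp_force: 3.4 
eef_pos: [0.5294, 0.1183, 0.1376] wrist_force: [-4.5, 6.0, -0.6] grasp_force: 3.8 
t 13.2333 pos [0.5294 0.1183 0.1376] shift [ 0.0609 -0.0005 -0.0005] turn [-0.   0.1 -0. ] F [-4.5  6.  -0.6] open 0.0002 j6 -0.4
```

```bash
f(){ grep -E "pos|force" | tr '\n' ' '; echo; }
python3 -m creep '[[[0.001,0,0],[0,0,0],0],[[0.002,0,0],[0,0,0],0]]'|f
python3 -m creep '[[[0.001,0,0],[0,0,0],0],[[0.002,0,0],[0,0,0],0]]'|f
python3 -m creep '[[[0.0005,0,0],[0,0,0],0],[[0.001,0,0],[0,0,0],0]]'|f
python3 -m creep '[[[0.0005,0,0],[0,0,0],0],[[0.001,0,0],[0,0,0],0]]'|f
python3 -m creep '[[[0.0005,0,0],[0,0,0],0],[[0.001,0,0],[0,0,0],0]]'|f
python3 -m creep '[[[0.0005,0,0],[0,0,0],0],[[0.001,0,0],[0,0,0],0]]'|f
python3 w.py .541 .0585 .138 190.5
```

```text
eef_pos: [0.5298, 0.1165, 0.1376] wrist_force: [-4.0, 8.7, -0.7] grasp_force: 4.1 
eef_pos: [0.5302, 0.1145, 0.1377] wrist_force: [-3.5, 6.5, -0.6] grasp_force: 3.4 
eef_pos: [0.5304, 0.1131, 0.1376] wrist_force: [-2.9, 4.8, -0.7] grasp_force: 2.4 
eef_pos: [0.5306, 0.1117, 0.1376] wrist_force: [-2.2, 2.9, -1.3] grasp_force: 1.5 
eef_pos: [0.5308, 0.1105, 0.1376] wrist_force: [-1.4, 3.2, -0.8] grasp_force: 1.9 
eef_pos: [0.531, 0.1096, 0.1376] wrist_force: [-2.6, 4.5, -0.8] grasp_force: 2.1 
t 14.2333 pos [0.531  0.1096 0.1376] shift [ 0.0521 -0.0005 -0.0004] turn [ 0.  0. -0.] F [-2.6  4.5 -0.8] open -0.0002 j6 -0.38
```

```bash
f(){ grep -E "pos|force" | tr '\n' ' '; echo; }
python3 -m creep '[[[0.0005,0,0],[0,0,0],0],[[0.001,0,0],[0,0,0],0]]'|f
python3 -m creep '[[[0.0005,0,0],[0,0,0],0],[[0.001,0,0],[0,0,0],0]]'|f
python3 -m creep '[[[0.0005,0,0],[0,0,0],0],[[0.0005,0,0],[0,0,0],0]]'|f
python3 -m creep '[[[0.0005,0,0],[0,0,0],0],[[0.0005,0,0],[0,0,0],0]]'|f
python3 -m creep '[[[0.0005,0,0],[0,0,0],0],[[0.0005,0,0],[0,0,0],0]]'|f
python3 w.py .541 .0585 .138 190.5
```

```text
eef_pos: [0.5312, 0.1086, 0.1376] wrist_force: [-1.5, 4.7, -2.4] grasp_force: 2.1 
eef_pos: [0.5314, 0.1076, 0.1376] wrist_force: [-2.3, 3.6, -2.1] grasp_force: 2.0 
eef_pos: [0.5316, 0.1068, 0.1377] wrist_force: [-1.4, 1.8, -1.0] grasp_force: 0.7 
eef_pos: [0.5319, 0.1062, 0.1379] wrist_force: [-0.6, -0.0, 0.6] grasp_force: 0.0 
eef_pos: [0.532, 0.1058, 0.1379] wrist_force: [-0.2, -0.0, -0.0] grasp_force: 0.0 
t 15.0667 pos [0.532  0.1058 0.1379] shift [ 0.0482 -0.0003 -0.0001] turn [-0. -0. -0.] F [-0.2 -0.  -0. ] open -0.0002 j6 -0.38
```

```bash
f(){ grep -E "pos|force" | tr '\n' ' '; echo; }
python3 -m creep '[[[0.0005,0,0],[0,0,0],0],[[0.0005,0,0],[0,0,0],0]]'|f
python3 -m creep '[[[0.0005,0,0],[0,0,0],0],[[0.0005,0,0],[0,0,0],0]]'|f
python3 - <<'E'
from h import *
a=[get_image(n) for n in("top","scene")]
A=a[0]["img"][145:235,175:265];B=a[1]["img"][160:250,200:290]
cv2.imwrite("pics/latch.png",cv2.resize(np.hstack([A,B])[:,:,::-1],None,fx=4.4,fy=4.4,interpolation=cv2.INTER_CUBIC))
E
```

```text
eef_pos: [0.5319, 0.1054, 0.1378] wrist_force: [0.2, 0.3, 0.2] grasp_force: 0.0 
eef_pos: [0.5319, 0.1051, 0.1377] wrist_force: [-0.4, -0.7, -0.1] grasp_force: 0.0
```

View pics/latch.png

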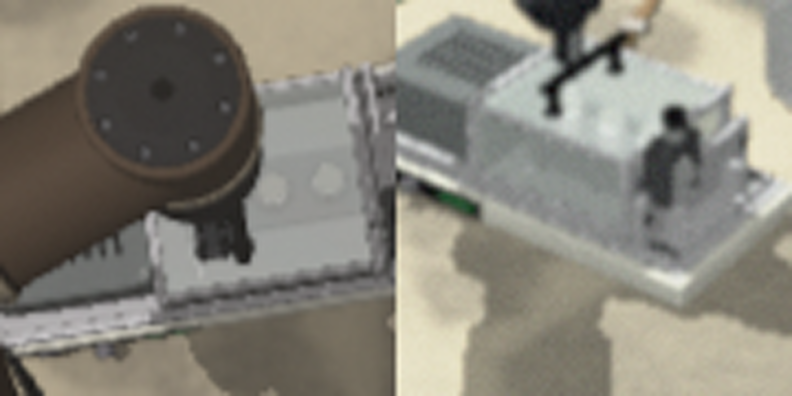

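The guard covers the vials, and the finger has just lost contact with the bar: the guard has jumped ahead. I'll feel for it in half-millimetre steps.

```bash
f(){ grep -E "pos|force" | tr '\n' ' '; echo; }
python3 -m creep '[[[0.0005,0,0],[0,0,0],0],[[0.0005,0,0],[0,0,0],0]]'|f
python3 -m creep '[[[0.0005,0,0],[0,0,0],0],[[0.0005,0,0],[0,0,0],0]]'|f
python3 -m creep '[[[0.0005,0,0],[0,0,0],0],[[0.0005,0,0],[0,0,0],0]]'|f
python3 w.py .541 .0585 .138 190.5
```

```text
eef_pos: [0.532, 0.1048, 0.1377] wrist_force: [0.4, 0.3, -0.4] grasp_force: 0.6 
eef_pos: [0.5321, 0.1046, 0.1377] wrist_force: [-2.1, 3.2, -0.3] grasp_force: 1.9 
eef_pos: [0.5321, 0.1044, 0.1377] wrist_force: [-1.5, 5.7, 0.8] grasp_force: 2.9 
t 16.0 pos [0.5321 0.1044 0.1377] shift [ 0.0467 -0.0004 -0.0004] turn [-0.   0.1 -0. ] F [-1.5  5.7  0.8] open -0.0003 j6 -0.37
```

```bash
f(){ grep -E "pos|force" | tr '\n' ' '; echo; }
python3 -m creep '[[[0.0005,0,0],[0,0,0],0],[[0.0005,0,0],[0,0,0],0]]'|f
python3 -m creep '[[[0.0005,0,0],[0,0,0],0],[[0.0005,0,0],[0,0,0],0]]'|f
python3 - <<'E'
from h import *
T=get_image("scene")
# knob top in scene: dark blob rows, versus start picture
i0=cv2.imread("pics/scene0.png")[:,:,::-1]
for n,im in(("start",i0),("now",T["img"])):
    g=im[180:212,255:272].astype(int).max(2); w=np.clip(110-g,0,None)
    print(n,(g[:,7:11].mean(1)).astype(int))
E
```

```text
eef_pos: [0.5321, 0.1041, 0.1377] wrist_force: [-2.9, 6.2, 1.2] grasp_force: 3.5 
eef_pos: [0.5322, 0.1037, 0.1377] wrist_force: [-2.8, 7.3, 0.8] grasp_force: 3.9 
start [245 246 245 231 169  92  57  52  48  69 100 114  95  78  71  66  66  81
 101 110 105 108 119 122 122 128 148 171 165 160 162 162]
now [206 209 202 173 103  48  32  30  40  70  97  99  78  58  52  60  74  94
 102 104 104 103 104 104 104 104 115 132 139 138 139 140]
```

```bash
f(){ grep -E "pos|force" | tr '\n' ' '; echo; }
python3 -m creep '[[[-0.001,0,0],[0,0,0],0],[[-0.002,0,0],[0,0,0],0],[[-0.003,0,0],[0,0,0],0]]'|f
python3 -m creep '[[[-0.004,0,0],[0,0,0],0],[[-0.01,0,0],[0,0,0],0],[[-0.018,0,0],[0,0,0],0],[[-0.018,0,0],[0,0,0],0]]'|f
python3 - <<'E'
from h import *
T=get_image("scene")
i0=cv2.imread("pics/scene0.png")[:,:,::-1];i1=cv2.imread("pics/latch.png")
A=i0[178:196,255:272].max(2).astype(np.float32);B=T["img"][178:196,255:272].max(2).astype(np.float32)
print(B[2:,7:11].mean(1).astype(int))
print("knob shift",cv2.phaseCorrelate(A[:12],B[:12],cv2.createHanningWindow((17,12),cv2.CV_32F)))
p=np.array([.5145,-.0422,.165]);print("8mm px",np.subtract(proj(T,p+[0,0,.008]),proj(T,p)))
E
```

```text
eef_pos: [0.5318, 0.1054, 0.1376] wrist_force: [-0.4, -0.6, 0.2] grasp_force: 0.0 
eef_pos: [0.5285, 0.1245, 0.1377] wrist_force: [-0.3, -0.7, -0.0] grasp_force: 0.0 
[207 207 201 171 102  44  30  30  41  70  98 101  79  59  56  70]
knob shift ((0.17699413991306123, -0.062460541384445456), 1.1853602749330026)
8mm px [ 0.05233719 -1.8570439 ]
```

```bash
python3 -m creep '[[[-0.005,0,-0.02],[0,0,0],0],[[-0.005,0,-0.06],[0,0,0],0],[[-0.03,0,-0.1],[0,0,0],0],[[-0.07,0,-0.12],[0,0,0],0],[[-0.11,0,-0.12],[0,0,0],0],[[-0.15,0,-0.12],[0,0,0],0],[[-0.18,0,-0.12],[0,0,0],0],[[-0.2,0,-0.12],[0,0,0],0],[[-0.2,0,-0.12],[0,0,0],0]]'|head -2
python3 - <<'E'
from h import *
T=get_image("top")
o=np.array([.541,.0585]);X=np.array([.983,.182]);Y=np.array([-.182,.983])
for c,a in blob(T,(205,165,262,215),lambda i:i.max(2)<75):
    p=plane(T,*c,.146)[:2]-o
    if a>8: print("dark",c.round(1),a,"shaker",(p@X).round(4),(p@Y).round(4))
E
```

```text
t: 17.77
eef_pos: [0.4914, 0.3236, 0.2571]
dark [227.5 186.9] 119 shaker -0.0007 0.0296
dark [207.1 209.6] 16 shaker -0.0653 0.1079
```

The handle sits at shaker y = 29.6 mm, where the last push left it. The guard did not spring back, and the knob is not lifted by the tooth, so the catch holds. Handing in.

```bash
python3 -c "
from plant import *
print(finish_job())"
```

```text
the job is handed in; nothing more can be done
None
```

The vial stands in the middle pocket and the guard is shut and holding. The push force dropped as the catch snapped in, the guard stayed put when I let go, and the push peaked at about 10 N (23 N counts as ramming). The job was handed in at about 18 s.

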